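# Sort two printed housings, then index the retaining slide and hold its pin home

### The job

Put the housing with the round tag into the pass nest (the one at the end of the rail) and the housing with the bar-shaped tag into the reject nest on the plywood block, both sitting flat on the nest floor. Then lift the black plunger knob, slide the section along its rail to the next hole towards the pass nest so that its tongue covers the housing, and let the pin drop fully home in that hole. Finish while still holding the knob with the pin home; do not let go, and leave the other things on the bench where they are.

Things in the scene. Friction and masses are not known exactly. Their poses are not given: they have to be found in the camera images.
- housing_round: Grey printed housing, a block 40 (its x) x 56 (its y) x 36 mm high, about 90 g, with a white round tag (24 mm across, 3 mm high) in the middle of its top. Loose on the bench, upright. Origin: centre of its underside. z up. It may go into a nest either way round.
- housing_bar: The same grey housing, but its white tag is a narrow bar (8 x 36 mm, 3 mm high, along its y). Origin: centre of its underside.
- fixture: Fixed steel base plate, 90 (x) x 220 (y) x 8 mm, origin at the centre of its underside, z up. At its +y end is the pass nest; along its y axis, over x = 0, runs an aluminium rail (24 mm wide, top 50 mm over the bench, from y = -104 to +29 mm) with three holes in its top, 12 mm across and 40 mm apart: at y = -77, -37 and +3 mm. The section starts with its pin in the middle hole; the next hole towards the pass nest is the one at y = +3 mm.
- pass_nest (a point): Centre of the pass nest's floor, 8 mm over the bench, axes as the fixture's. The pocket is 46 (x) x 62 (y) mm inside low aluminium rims, 6 mm thick, whose tops are 8 mm over the nest floor.
- reject_nest (a point): Centre of the reject nest's floor, 8 mm over the bench, on a fixed plywood block 90 (x) x 100 (y) x 8 mm; the same pocket, 46 (x) x 62 (y) mm, with wooden rims 6 mm thick and 8 mm high.
- section (a joint): Travel of the sliding aluminium section (a sleeve 44 mm long round the rail, top 58 mm over the bench, with a tongue towards the nest: two arms 5 mm thick, 24 mm wide over both, joined at the tip; the next hole shows between them) along the fixture's +y, m: about 0 in its starting hole, 0.040 in the next hole towards the pass nest, end stops at -0.045 and 0.052. It slides with about 2.5 N of friction, and is locked (with 2 mm play either way) while the pin is in a hole.
- plunger (a joint): Lift of the spring plunger that rides on the section, m: 0 with the pin fully home in a hole (12 mm deep), 0.012 with the pin resting on the rail's top between holes, 0.018 at its upper stop. Its spring pushes it down with 4 N at 0 and 7.6 N at 0.018. Once lifted past 0.013 the section can be moved by the knob itself; lowered over a hole, the pin drops in.
- knob: Black upright cylinder, 26 mm in diameter and 34 mm high, on top of the plunger, to be gripped from above. Origin: its centre, 93 mm over the bench with the pin home, so the knob spans 76 to 110 mm; it stands over a steel collar (20 mm in diameter, top 70 mm over the bench). It moves with the section and the plunger. z up, axes as the fixture's.
- tongue_tip (a point): Underside of the tongue's free end, 72 mm ahead (fixture's +y) of the plunger, 52 mm over the bench. At the start it stops short of the pass nest; one hole further it lies over the housing, 5 mm above the tag of a fully seated one.
- cutters: Bystander: flush cutters with two blue handles, about 125 mm long, 12 mm high, lying. Origin at the pivot, handles towards its -x.
- tweezers: Bystander: steel tweezers, 120 mm long (x), 6 mm high, lying. Origin: middle, underside.
- nozzle_jar: Bystander: clear jar with a black cap, 48 mm in diameter, 55 mm high, standing. Origin: centre of underside.
- glue_bottle: Bystander: slim white glue bottle, 28 mm in diameter, 90 mm high, standing. Origin: centre of underside.
- test_print: Bystander: small orange printed pawn, 44 mm in diameter, 34 mm high. Origin: centre of underside.
- scraper: Bystander: bed scraper, black handle (90 x 24 x 18 mm, towards its -x) and steel blade 60 x 50 mm, lying. Origin: underside, where handle and blade meet.

How it is judged:
By the outcome, as a careful person would: the job done as asked, in the order asked, and still so for the second after the job is handed in, while the arm keeps its last pose, push and grip.
It also fails if it takes over 72 s, if anything falls off the work surface, if the arm or the gripper's body presses on something with over 40 N, if the wrist force passes 120 N, or if a joint passes its speed limit or range.

### The arm

A 6-joint arm with a two-finger parallel gripper is mounted at the origin on the work surface. World frame = base frame: x ahead of the robot, y to its left, z up, the work surface at z = 0. Lengths are in m, angles in rad, forces in N, time in s.
With the tool pointing down it reaches from about 0.35 to 0.875 m from the base axis. Payload 4.2 kg.
Tool frame: the origin (TCP) lies on the centre line of the jaws, within the pads' length; the fingertips stand manip.tip_extent ahead of it and the grasp point (between the pads) lies 6 mm ahead of it (manip.tip_extent is the distance from the TCP to the fingertips, in m); z points along the fingers, y is the line along which they close (so a half turn about z gives the same grasp; the last joint's range is limited). The gripper opens to 85 mm and grips with 20 to 120 N. Pads are 22 mm wide; open, the fingers measure 114 mm over their backs; the gripper's body (76 mm by 85 mm) begins 54 mm behind the grasp point. The pads swing forward as they close: fully open they stand 13 mm farther back than shut.
Start: joints at [-0.943, 0.385, 0.008, 0, -1.194, -0.259], TCP at [0.225, -0.583, 0.256] pointing down, gripper open.
Joint ranges: [-3.14, 3.14], [-1.21, 2.06], [-1.07, 1.41], [-3.16, 2.05], [-2.99, -0.16], [-3.1, 3.1]. Speed limits (rad/s): [2.79, 2.79, 3.14, 3.14, 3.14, 3.14].

### API

Orientations are given as a unit quaternion [x, y, z, w].
In Python, from plant import manip gives the robot as it stands.
- The arm moves only by the tool apply_moves, never from a script. Its argument "commands" is a list of rows, each an object with "twist": the turn, a rotation vector about the tool's x, y, z in degrees, a list of three; "linear": the shift along the tool's x, y, z in mm, a list of three; "claw": the opening, from -1 (shut) to 1 (fully open). A call has 1 to 20 rows; each row shifts and turns the commanded pose from where the row before left it, along the tool's axes as they then stand; what a row does not reach is not made up. A row lasts 1/12 s, in which the tool goes at most 41.7 mm and 7.16 degrees, less where a joint would pass 70% of its speed; a pose out of reach is approached as far as the arm can. A call is refused whole if a number of a shift passes 41.7 or a number of a turn 7.16, either way. A call with a gripper value outside its range is refused whole. The fingers move at their own pace and stop on an object; "newtons" is the grip in N (left out, the last holds). Time passes only in rows, so rows that do not move let the fingers close. It gives the time, the measured TCP pose, the force, the opening and the grip force at its end, in the units of the state.
- manip.read_state(): the state, without advancing time (a new reading comes with each control period).
- manip.camera(name): name is "scene" or "side" or "wrist"; returns a dict with "pixels" (384x512x3 uint8, red, green, blue), "camera_matrix" (3x3 intrinsics, pixels), "R" (3x3) and "t" (3): a world point X has camera coordinates R X + t. Camera axes: x right, y down, z forward; pixel columns grow to the right and rows downward; lengths in m; the calibration is good to about 2 mm. A picture is of the moment at which its call begins. There is no depth.
- manip.close_job(): hands the job in; it is judged then, once.
The state is a dict: "t": time; "joint_positions": joint angles; "qvel": joint speeds; "tau": joint torques, N m; "ee_pos": TCP position; "ee_rot": TCP orientation; "force": force on the tool from outside, world axes, zero at the start; "torque": the same for the moment, N m; "gripper_width": finger opening in m; "grip_force": force on a finger pad.
Only numpy, scipy, OpenCV 4.12 (cv2) and the standard library are available. Lean on these libraries where they do the work, as an engineer would, in place of code of your own. Each camera call takes 0.05 s, during which the arm holds its last target. There are 200 camera calls.

## Working session

There is one attempt and no reset: what is moved stays moved. The work goes in short steps, Python scripts to look and compute and a tool call to move; the robot and the scene stay as the last step left them, time stands still between calls to the robot, and variables do not carry over. Pictures are saved under pics/ and viewed, at most 10 in all, crops included, and the job is handed in when it is done.

Besides the shell and the picture viewer there is one more tool, called after ">>>" as name([rows], argument=value, ...), one row to a line, values as JSON. apply_moves: Moves the arm, as the interface text tells. Its arguments: {"type":"object","properties":{"commands":{"type":"array","items":{"type":"object","properties":{"twist":{"type":"array","items":{"type":"number"}},"linear":{"type":"array","items":{"type":"number"}},"claw":{"type":"number"}}}},"newtons":{"type":"number"}},"required":["commands"]}

```bash
mkdir -p pics; ls; cat > h.py <<'E'
import numpy as np, cv2
from plant import manip
def snap(n,f=None):
    c=manip.camera(n); 
    if f: cv2.imwrite(f'pics/{f}.png',c['pixels'][:,:,::-1]); np.savez(f'pics/{f}.npz',**c)
    return c
def load(f): return dict(np.load(f'pics/{f}.npz'))
def ray(c,u,v):
    R,t=np.array(c['R']),np.array(c['t']); d=R.T@np.linalg.solve(np.array(c['camera_matrix']),[u,v,1.]); return -R.T@t,d
def plane(c,u,v,z):
    o,d=ray(c,u,v); return o+d*(z-o[2])/d[2]
def tri(c1,p1,c2,p2):
    A=[];b=[]
    M=np.zeros((3,3));r=np.zeros(3)
    for c,p in((c1,p1),(c2,p2)):
        o,d=ray(c,*p);d=d/np.linalg.norm(d);P=np.eye(3)-np.outer(d,d);M+=P;r+=P@o
    return np.linalg.solve(M,r)
def proj(c,X):
    q=np.array(c['camera_matrix'])@(np.array(c['R'])@np.array(X)+np.array(c['t']));return q[:2]/q[2]
E
python3 - <<'E'
from h import *
a=snap('scene','scene0');b=snap('side','side0');w=snap('wrist','wrist0')
cv2.imwrite('pics/two.png',np.vstack([np.hstack([a['pixels'],b['pixels']])])[:,:,::-1])
for c in(a,b,w):print(np.round(-np.array(c['R']).T@c['t'],3),np.round(np.array(c['R'])[2],2),c['camera_matrix'][0][0])
print(manip.tip_extent,manip.read_state())
E
```

```text
pics
[ 1.486 -0.45   0.954] [-0.7   0.31 -0.65] 482.75313198099013
[-0.039  0.859  1.323] [ 0.35 -0.54 -0.76] 463.45985998024577
[ 0.161 -0.608  0.373] [ 0.25  0.1  -0.96] 280.02693222913297
0.025 {'t': 0.15, 'joint_positions': array([-9.43435559e-01,  3.85399545e-01,  6.95624183e-03, -3.60783549e-04,
       -1.19401580e+00, -2.58595254e-01]), 'qvel': array([ 0.00035719, -0.00191275,  0.00446951,  0.00128756,  0.00018392,
        0.00130788]), 'tau': array([ 2.33998044e-04, -3.92679763e+01,  1.88582146e+01,  4.18863282e+00,
       -3.40761952e-03, -1.50622452e-05]), 'ee_pos': array([ 0.2251644 , -0.58260835,  0.25546616]), 'ee_rot': array([-1.83274338e-01,  9.83061441e-01,  8.23014105e-04, -2.04860670e-04]), 'force': array([ 0.26995294, -0.23759926,  0.25491345]), 'torque': array([-0.02096242, -0.0483066 ,  0.04650174]), 'grip_force': 0.0, 'gripper_width': 0.08525957554978834}
```

View pics/scene0.png

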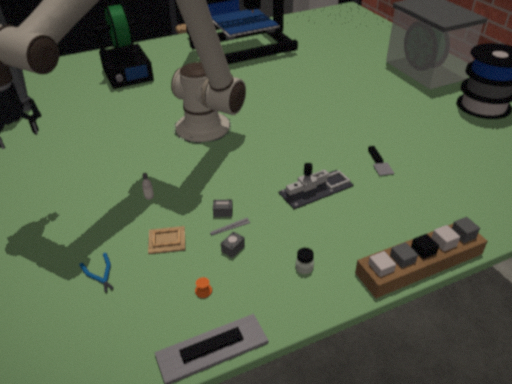

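View pics/side0.png

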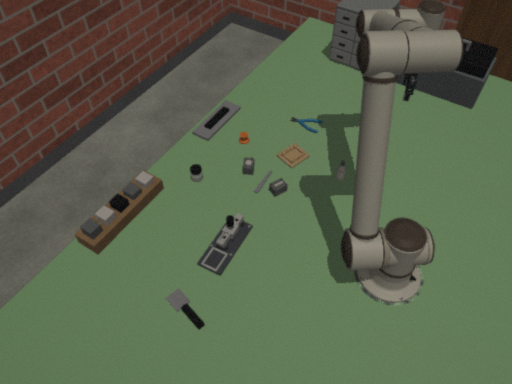

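The scene view shows the fixture at (316,187) with its knob at (308,169) and the pass nest at its right end (340,180). The reject nest is at (167,240), the round housing at (233,243) and the bar housing at (222,207). In the side view the same things are at (226,245), (230,221), (215,259), (293,155), (248,165) and (278,187).

```bash
python3 - <<'E'
from h import *
a=load('scene0');b=load('side0')
for n,p,q in [('knobtop',(308,165),(230,218)),('pass',(340,180),(215,259)),('rej',(167,240),(293,155)),('round',(233,239),(248,163)),('bar',(222,203),(278,185)),('tweez',(230,227),(263,181)),('bottle',(145,178),(342,163)),('jar',(305,255),(196,169)),('pawn',(203,288),(244,138)),('fix',(316,187),(226,245))]:
    X=tri(a,p,b,q);print(n,X.round(3),(proj(a,X)-p).round(1),(proj(b,X)-q).round(1))
# zoom crops
A=a['pixels'];B=b['pixels']
f=lambda I,x,y,w,h,s:cv2.resize(I[y:y+h,x:x+w],None,fx=s,fy=s,interpolation=cv2.INTER_CUBIC)
top=np.hstack([f(A,270,155,100,70,4),f(A,140,190,100,70,4)])
bot=np.hstack([f(B,180,205,100,70,4),f(B,230,135,100,70,4)])
cv2.imwrite('pics/crops.png',np.vstack([top,bot])[:,:,::-1])
E
```

```text
knobtop [0.505 0.155 0.108] [-0.6 -0.2] [-0.5  0.2]
pass [0.501 0.269 0.012] [-3.2 -0.7] [-3.   0.9]
rej [ 0.515 -0.292  0.003] [-0.6 -0.2] [-0.4  0.2]
round [ 0.624 -0.136  0.036] [-0.2 -0.1] [-0.1  0.1]
bar [ 0.473 -0.107  0.034] [0.3 0.1] [ 0.2 -0.1]
tweez [ 0.544 -0.114  0.003] [-0.4 -0.2] [-0.3  0.2]
bottle [ 0.312 -0.288  0.077] [-0.4 -0.2] [-0.3  0.2]
jar [0.766 0.002 0.047] [-0.7 -0.2] [-0.5  0.2]
pawn [ 0.726 -0.262  0.012] [-0.5 -0.2] [-0.3  0.1]
fix [0.498 0.194 0.006] [-0.3 -0.1] [-0.2  0.1]
```

View pics/crops.png

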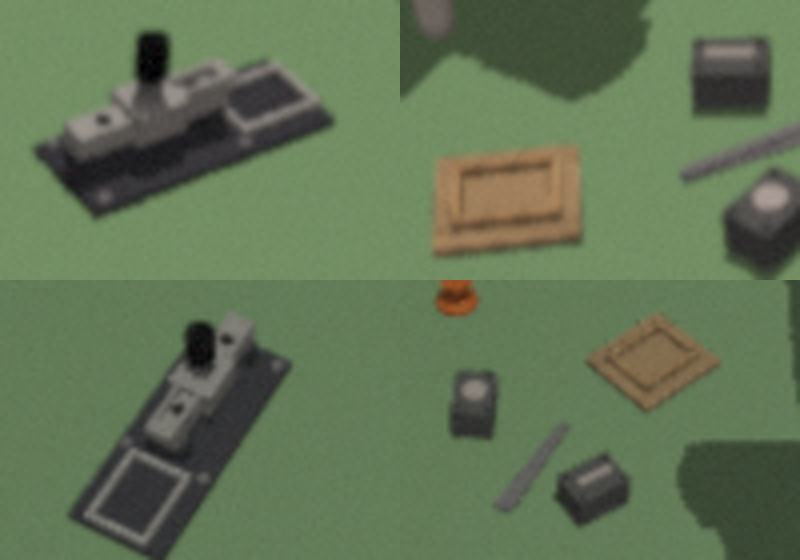

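Knob, housing and nest heights agree with the given sizes. I'll move over the housings for a closer look, turning the tool parallel to world.

>>> apply_moves([
  {"twist": [0, 0, 7.03], "linear": [0, 0, 0], "claw": 1},
  {"twist": [0, 0, 7.03], "linear": [0, 0, 0], "claw": 1},
  {"twist": [0, 0, 7.03], "linear": [0, 0, 0], "claw": 1},
  {"twist": [0, 0, 0], "linear": [-21, 29.5, -3.5], "claw": 1},
  {"twist": [0, 0, 0], "linear": [-21, 29.5, -3.5], "claw": 1},
  {"twist": [0, 0, 0], "linear": [-21, 29.5, -3.5], "claw": 1},
  {"twist": [0, 0, 0], "linear": [-21, 29.5, -3.5], "claw": 1},
  {"twist": [0, 0, 0], "linear": [-21, 29.5, -3.5], "claw": 1},
  {"twist": [0, 0, 0], "linear": [-21, 29.5, -3.5], "claw": 1},
  {"twist": [0, 0, 0], "linear": [-21, 29.5, -3.5], "claw": 1},
  {"twist": [0, 0, 0], "linear": [-21, 29.5, -3.5], "claw": 1},
  {"twist": [0, 0, 0], "linear": [-21, 29.5, -3.5], "claw": 1},
  {"twist": [0, 0, 0], "linear": [-21, 29.5, -3.5], "claw": 1},
  {"twist": [0, 0, 0], "linear": [-21, 29.5, -3.5], "claw": 1},
  {"twist": [0, 0, 0], "linear": [-21, 29.5, -3.5], "claw": 1},
  {"twist": [0, 0, 0], "linear": [-21, 29.5, -3.5], "claw": 1},
  {"twist": [0, 0, 0], "linear": [0, 0, 0], "claw": 1},
  {"twist": [0, 0, 0], "linear": [0, 0, 0], "claw": 1},
])

```text
t: 1.65
ee_pos: [0.4989, -0.1976, 0.3015]
ee_rot: [-0.002, 1.0, 0.0, -0.0]
force: [-0.3, 0.1, -0.5]
gripper_width: 0.0855
grip_force: 0.0
```

```bash
python3 - <<'E'
from h import *
w=snap('wrist','w1');s=manip.read_state();print(s['t'],s['ee_pos'],s['ee_rot'])
for X in [(.515,-.292,.008),(.624,-.136,.039),(.473,-.107,.039)]:print(proj(w,X))
E
```

```text
1.7 [ 0.49809457 -0.1986028   0.30137126] [-1.10489758e-03  9.99999240e-01  1.24081028e-04 -5.32658233e-04]
[194.38724104 167.32445826]
[298.48995423 243.50317672]
[324.87787777 141.8821424 ]
```

View pics/w1.png

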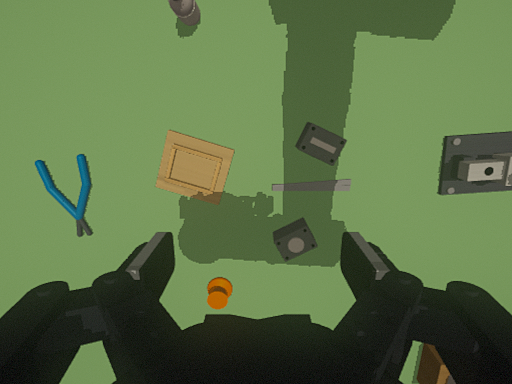

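The wrist view shows the reject nest at (195,167), the bar housing at (321,143) and the round housing at (295,240). The tweezers lie between the housings at (311,185), and the fixture's near end is at (478,165). Next I'll segment the parts.

```bash
python3 - <<'E'
from h import *
w=load('w1');I=w['pixels'];hsv=cv2.cvtColor(I,cv2.COLOR_RGB2HSV)
f=lambda x,y,ww,h,s:cv2.resize(I[y:y+h,x:x+ww],None,fx=s,fy=s,interpolation=cv2.INTER_CUBIC)
cv2.imwrite('pics/c2.png',np.hstack([f(265,210,60,60,6),f(290,115,60,60,6)])[:,:,::-1])
for n,(x0,y0,x1,y1) in dict(round=(265,212,325,268),bar=(290,115,350,172)).items():
    sub=hsv[y0:y1,x0:x1];g=I[y0:y1,x0:x1].astype(int)
    m=(sub[...,1]<60).astype(np.uint8)
    m=cv2.morphologyEx(m,cv2.MORPH_OPEN,np.ones((3,3)))
    cs=cv2.findContours(m,0,2)[0];c=max(cs,key=cv2.contourArea)
    print(n,'body',cv2.minAreaRect(c+[x0,y0]),cv2.contourArea(c))
    v=np.percentile(sub[...,2][m>0],[2,10,50,90,98]);print(v)
    t=((sub[...,2]>v[2]+ (v[4]-v[2])/2)&(m>0)).astype(np.uint8)
    c=max(cv2.findContours(t,0,2)[0],key=cv2.contourArea);M=cv2.moments(t*0+cv2.drawContours(t*0,[c],-1,1,-1))
    u=np.array([M['m10']/M['m00']+x0,M['m01']/M['m00']+y0]);print('tag',u,cv2.minAreaRect(c+[x0,y0]),'world',plane(w,*u,.039).round(4))
    r=cv2.minAreaRect(c+[x0,y0]);P=[plane(w,*q,.039)[:2] for q in cv2.boxPoints(r)];
    for i in range(2):d=P[i+1]-P[i];print(np.linalg.norm(d).round(4),np.degrees(np.arctan2(d[1],d[0])))
# nest: wood rect
m=((hsv[...,0]<25)&(hsv[...,1]>60)&(hsv[...,2]>90)).astype(np.uint8)
m[:, :150]=0;m[:,245:]=0;m[:120]=0;m[215:]=0
c=max(cv2.findContours(m,0,2)[0],key=cv2.contourArea);r=cv2.minAreaRect(c);print('rej',r)
P=[plane(w,*q,.008) for q in cv2.boxPoints(r)];print(np.round(P,3),np.mean(P,0))
for i in range(2):d=P[i+1]-P[i];print(np.linalg.norm(d).round(4),np.degrees(np.arctan2(d[1],d[0])))
E
```

```text
round body ((295.3638916015625, 242.473388671875), (24.07692527770996, 36.30769729614258), 67.38013458251953) 552.5
[ 58.    64.    67.   112.   114.74]
tag [295.56020942 244.78010471] ((295.5, 245.0), (14.0, 15.0), 90.0) world [ 0.6261 -0.1403  0.039 ]
0.0223 90.20977396453041
0.0231 2.7431375778561717
bar body ((321.5, 144.00001525878906), (39.35479736328125, 29.06888198852539), 26.56505012512207) 876.5
[ 61.  64.  68. 113. 116.]
tag [322.57051282 144.84615385] ((322.564697265625, 144.8641357421875), (26.0109806060791, 5.976077079772949), 25.463346481323242) world [ 0.477  -0.1098  0.039 ]
0.0078 157.00952335523397
0.0359 65.52945496067593
rej ((193.0732421875, 167.0509490966797), (69.01788330078125, 58.40842819213867), 16.389541625976562)
[[ 0.543 -0.359  0.008]
 [ 0.459 -0.327  0.008]
 [ 0.487 -0.232  0.008]
 [ 0.574 -0.259  0.008]] [ 0.51591392 -0.29388545  0.008     ]
0.0898 159.09643229123154
0.0989 73.70469318585722
```

View pics/c2.png

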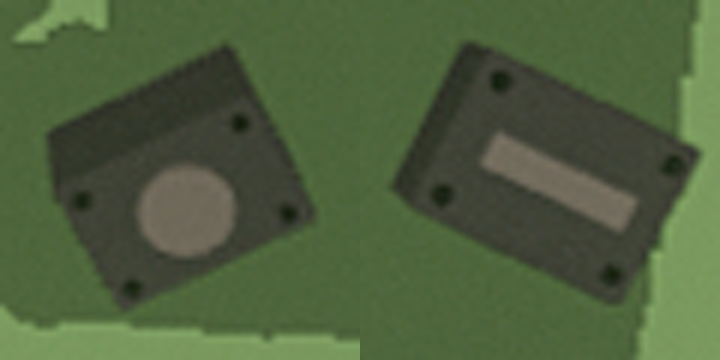

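The crops show the corner holes of each housing: round at crop (82,201),(240,123),(289,214),(132,289), bar at (140,81),(82,195),(313,165),(251,275) within its half. They give the orientations.

```bash
python3 - <<'E'
from h import *
w=load('w1');a=load('scene0');b=load('side0')
for n,o,H in [('round',(265,210),[(82,201),(240,123),(289,214),(132,289)]),('bar',(290,115),[(82,195),(140,81),(313,165),(251,275)])]:
    P=[plane(w,o[0]+x/6-.4,o[1]+y/6-.4,.036)[:2] for x,y in H];print(n,np.mean(P,0).round(4))
    for i in range(4):d=P[(i+1)%4]-P[i];print(np.linalg.norm(d).round(4),np.degrees(np.arctan2(d[1],d[0])).round(1))
def tag(c,x0,y0,x1,y1):
    h=cv2.cvtColor(c['pixels'],cv2.COLOR_RGB2HSV)[y0:y1,x0:x1].astype(int);V=h[...,2]*(h[...,1]<60);m=(V>(V.max()+70)/2).astype(np.uint8)
    M=cv2.moments(m,True);return np.array([M['m10']/M['m00']+x0,M['m01']/M['m00']+y0])
for n,pw,ra,rb in [('round',(295.56,244.78),(222,233,246,248),(242,158,256,170)),('bar',(322.57,144.85),(212,198,234,210),(270,177,288,192))]:
    pa=tag(a,*ra);pb=tag(b,*rb);print(n,pa,pb,tri(a,pa,w,pw).round(4),tri(b,pb,w,pw).round(4),tri(a,pa,b,pb).round(4))
# reject nest: inner pocket + height via corners
I=w['pixels'];cv2.imwrite('pics/c3.png',np.hstack([cv2.resize(I[125:205,150:240],None,fx=5,fy=5,interpolation=cv2.INTER_CUBIC)])[:,:,::-1])
E
```

```text
round [ 0.6266 -0.14  ]
0.0441 119.0
0.0283 28.6
0.0442 -61.3
0.028 -151.6
bar [ 0.477  -0.1094]
0.0281 155.3
0.0443 65.3
0.028 -25.7
0.0438 -114.6
round [232.07843137 238.78431373] [248.2  161.88] [ 0.6259 -0.1397  0.0397] [ 0.6255 -0.1403  0.0389] [ 0.6249 -0.1393  0.0392]
bar [221.73214286 202.125     ] [278.66666667 182.9047619 ] [ 0.4768 -0.1098  0.0416] [ 0.4753 -0.1106  0.0403] [ 0.4742 -0.1095  0.0404]
```

View pics/c3.png

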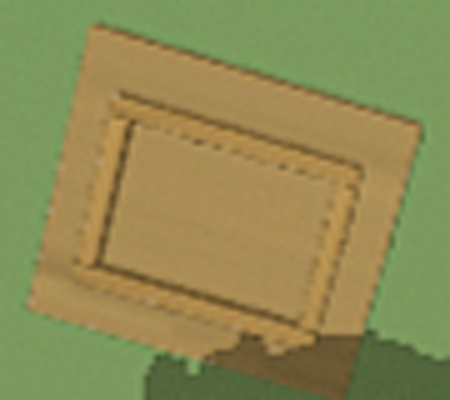

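>>> apply_moves([
  {"linear": [-25.6, 11.7, 20], "twist": [0, 0, 0], "claw": 0.4},
  {"linear": [-25.6, 11.7, 20], "twist": [0, 0, 0], "claw": 0.4},
  {"linear": [-25.6, 11.7, 20], "twist": [0, 0, 0], "claw": 0.4},
  {"linear": [-25.6, 11.7, 20], "twist": [0, 0, 0], "claw": 0.4},
  {"linear": [-25.6, 11.7, 20], "twist": [0, 0, 0], "claw": 0.4},
  {"linear": [0, 0, 11], "twist": [0, 0, 6.82], "claw": 0.4},
  {"linear": [0, 0, 11], "twist": [0, 0, 6.82], "claw": 0.4},
  {"linear": [0, 0, 11], "twist": [0, 0, 6.82], "claw": 0.4},
  {"linear": [0, 0, 11], "twist": [0, 0, 6.82], "claw": 0.4},
  {"linear": [0, 0, 11], "twist": [0, 0, 6.82], "claw": 0.4},
  {"linear": [0, 0, 11], "twist": [0, 0, 6.82], "claw": 0.4},
  {"linear": [0, 0, 11], "twist": [0, 0, 6.82], "claw": 0.4},
  {"linear": [0, 0, 11], "twist": [0, 0, 6.82], "claw": 0.4},
  {"linear": [0, 0, 11], "twist": [0, 0, 6.82], "claw": 0.4},
  {"linear": [0, 0, 0], "twist": [0, 0, 0], "claw": 0.4},
  {"linear": [0, 0, 0], "twist": [0, 0, 0], "claw": 0.4},
])

```text
t: 3.03
ee_pos: [0.6251, -0.142, 0.1022]
ee_rot: [0.51, 0.86, -0.001, -0.001]
force: [0.3, 0.3, 0.2]
gripper_width: 0.0599
grip_force: 0.0
```

```bash
cat >> h.py <<'E'
from scipy.spatial.transform import Rotation as Ro
def go(x,y,z,yaw=None):
    "shift in tool axes (mm) and z twist (deg) to bring TCP there; yaw = world angle of tool y"
    s=manip.read_state();R=Ro.from_quat(s['ee_rot']).as_matrix();d=R.T@(np.array([x,y,z])-s['ee_pos'])*1e3
    cy=np.degrees(np.arctan2(R[1,1],R[0,1]));print('t',round(s['t'],2),'lin',d.round(1),'yaw',cy.round(2),'tilt',R[:2,2].round(4),'w',s['gripper_width'],end=' ')
    if yaw is not None:
        tw=-(yaw-cy+180)%360-180; tw=-(((yaw-cy)+180)%360-180);print('twist',tw.round(2),'j6',s['joint_positions'][5].round(2),end='')
        h=np.radians(-yaw)
        Rn=R@Ro.from_rotvec([0,0,np.radians(tw)]).as_matrix();print(' lin after twist',(Rn.T@(np.array([x,y,z])-s['ee_pos'])*1e3).round(1),end='')
    print()
E
python3 - <<'E'
from h import *
w=load('w1')
R=[(119,93),(362,165),(313,343),(76,270)];P=[plane(w,150+x/5-.4,125+y/5-.4,.016) for x,y in R];print('rim',np.mean(P,0))
for i in range(4):d=P[(i+1)%4]-P[i];print(np.linalg.norm(d).round(4),np.degrees(np.arctan2(d[1],d[0])).round(1))
go(.6262,-.1402,.036,28.7)
w=snap('wrist','w2')
E
```

```text
rim [ 0.51512225 -0.29203534  0.016     ]
0.072 73.4
0.0565 -16.9
0.0729 -107.9
0.0549 162.2
t 3.03 lin [ 1.   2.  66.2] yaw 28.74 tilt [-0.002  -0.0002] w 0.059893207694913485 twist 0.04 j6 -2.67 lin after twist [ 1.   2.  66.2]
```

View pics/w2.png

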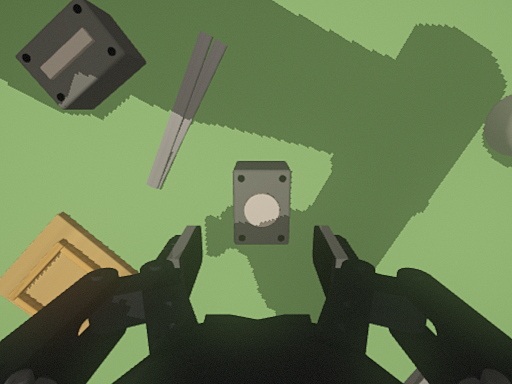

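The housing sits upright between the jaws, its tag at (262,208), aligned to within about 2 mm. Descending and gripping.

>>> apply_moves([
  {"linear": [1, 2, 16], "twist": [0, 0, 0], "claw": 0.4},
  {"linear": [0, 0, 20], "twist": [0, 0, 0], "claw": 0.4},
  {"linear": [0, 0, 20], "twist": [0, 0, 0], "claw": 0.4},
  {"linear": [0, 0, 10], "twist": [0, 0, 0], "claw": 0.4},
  {"linear": [0, 0, 0], "twist": [0, 0, 0], "claw": 0.4},
  {"linear": [0, 0, 0], "twist": [0, 0, 0], "claw": -0.3},
  {"linear": [0, 0, 0], "twist": [0, 0, 0], "claw": -0.3},
  {"linear": [0, 0, 0], "twist": [0, 0, 0], "claw": -0.3},
  {"linear": [0, 0, 0], "twist": [0, 0, 0], "claw": -0.3},
  {"linear": [0, 0, 0], "twist": [0, 0, 0], "claw": -0.3},
], newtons=40)

```text
t: 3.92
ee_pos: [0.6283, -0.1389, 0.0384]
ee_rot: [0.51, 0.86, 0.001, 0.001]
force: [-0.4, 0.2, 4.2]
gripper_width: 0.0391
grip_force: 41.7
```

>>> apply_moves([
  {"linear": [0, 0, -25], "twist": [0, 0, 0], "claw": -0.3},
  {"linear": [0, 0, -25], "twist": [0, 0, -6.88], "claw": -0.3},
  {"linear": [0, 0, -25], "twist": [0, 0, -6.88], "claw": -0.3},
  {"linear": [0, 0, -25], "twist": [0, 0, -6.88], "claw": -0.3},
  {"linear": [0, 0, -4], "twist": [0, 0, -6.88], "claw": -0.3},
  {"linear": [0, 0, -4], "twist": [0, 0, -6.88], "claw": -0.3},
  {"linear": [0, 0, -4], "twist": [0, 0, -6.88], "claw": -0.3},
  {"linear": [0, 0, -4], "twist": [0, 0, -6.88], "claw": -0.3},
  {"linear": [0, 0, -4], "twist": [0, 0, -6.88], "claw": -0.3},
  {"linear": [0, 0, -4], "twist": [0, 0, -6.88], "claw": -0.3},
  {"linear": [0, 0, -4], "twist": [0, 0, -6.88], "claw": -0.3},
  {"linear": [0, 0, -4], "twist": [0, 0, -6.88], "claw": -0.3},
  {"linear": [0, 0, -4], "twist": [0, 0, -6.88], "claw": -0.3},
  {"linear": [0, 0, -4], "twist": [0, 0, -6.88], "claw": -0.3},
  {"linear": [0, 0, -4], "twist": [0, 0, -6.88], "claw": -0.3},
  {"linear": [0, 0, -4], "twist": [0, 0, -6.88], "claw": -0.3},
  {"linear": [0, 0, -4], "twist": [0, 0, -6.88], "claw": -0.3},
  {"linear": [0, 0, -4], "twist": [0, 0, -6.88], "claw": -0.3},
  {"linear": [0, 0, -4], "twist": [0, 0, -6.88], "claw": -0.3},
  {"linear": [0, 0, -4], "twist": [0, 0, -6.88], "claw": -0.3},
])

```text
t: 5.58
ee_pos: [0.627, -0.1387, 0.2009]
ee_rot: [-0.572, 0.821, 0.0, -0.0]
force: [-0.6, 0.1, -2.5]
gripper_width: 0.0389
grip_force: 41.2
```

>>> apply_moves([
  {"linear": [0, 0, 0], "twist": [0, 0, -6.88], "claw": -0.3},
  {"linear": [0, 0, 0], "twist": [0, 0, -6.88], "claw": -0.3},
  {"linear": [0, 0, 0], "twist": [0, 0, -6.88], "claw": -0.3},
  {"linear": [-35.6, 9.1, 0], "twist": [0, 0, 0], "claw": -0.3},
  {"linear": [-35.6, 9.1, 0], "twist": [0, 0, 0], "claw": -0.3},
  {"linear": [-35.6, 9.1, 0], "twist": [0, 0, 0], "claw": -0.3},
  {"linear": [-35.6, 9.1, 0], "twist": [0, 0, 0], "claw": -0.3},
  {"linear": [-35.6, 9.1, 0], "twist": [0, 0, 0], "claw": -0.3},
  {"linear": [-35.6, 9.1, 0], "twist": [0, 0, 0], "claw": -0.3},
  {"linear": [-35.6, 9.1, 0], "twist": [0, 0, 0], "claw": -0.3},
  {"linear": [-35.6, 9.1, 0], "twist": [0, 0, 0], "claw": -0.3},
  {"linear": [-35.6, 9.1, 0], "twist": [0, 0, 0], "claw": -0.3},
  {"linear": [-35.6, 9.1, 0], "twist": [0, 0, 0], "claw": -0.3},
  {"linear": [-35.6, 9.1, 0], "twist": [0, 0, 0], "claw": -0.3},
  {"linear": [-35.6, 9.1, 0], "twist": [0, 0, 0], "claw": -0.3},
  {"linear": [-35.6, 9.1, 0], "twist": [0, 0, 0], "claw": -0.3},
  {"linear": [-35.6, 9.1, 0], "twist": [0, 0, 0], "claw": -0.3},
  {"linear": [0, 0, 0], "twist": [0, 0, 0], "claw": -0.3},
  {"linear": [0, 0, 0], "twist": [0, 0, 0], "claw": -0.3},
])

```text
t: 7.17
ee_pos: [0.4986, 0.3613, 0.2004]
ee_rot: [0.708, -0.706, -0.0, 0.0]
force: [0.5, -0.4, -0.1]
gripper_width: 0.0391
grip_force: 41.2
```

```bash
python3 - <<'E'
from h import *
w=snap('wrist','w3');go(.5,.27,.2,180)
I=w['pixels'];cv2.imwrite('pics/w3b.png',cv2.resize(I[:,90:420],(0,0),fx=1.5,fy=1.5,interpolation=cv2.INTER_CUBIC)[:,:,::-1])
E
```

```text
t 7.22 lin [90.  -0.8  0.5] yaw -179.89 tilt [-0.0009 -0.0006] w 0.039289290863829464 twist 0.11 j6 -0.89 lin after twist [90.  -1.   0.5]
```

View pics/w3b.png

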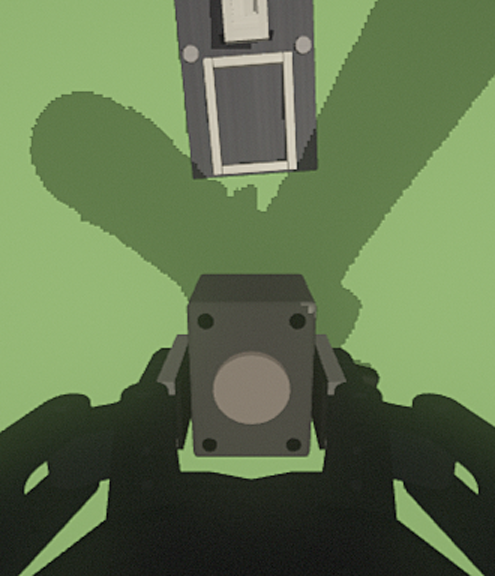

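The held housing is square in the jaws, its tag at full-frame pixel (257,258). The pass nest's rim is fully visible, with outer corners near (225,40),(283,35),(289,111),(233,117).

```bash
python3 - <<'E'
from h import *
w=load('w3');I=w['pixels'];hsv=cv2.cvtColor(I,cv2.COLOR_RGB2HSV).astype(int)
m=((hsv[...,1]<50)&(hsv[...,2]>125)).astype(np.uint8);m[:31]=0;m[122:]=0;m[:,:215]=0;m[:,300:]=0
n,l,st,ce=cv2.connectedComponentsWithStats(m);print([ (s[:5].tolist()) for s in st[1:] if s[4]>30])
k=1+np.argmax([s[2]*s[3] for s in st[1:]]);m=(l==k).astype(np.uint8)
c=max(cv2.findContours(m,0,1)[0],key=cv2.contourArea)
X=np.array([plane(w,*p[0],.016)[:2] for p in c])*1e3
r=cv2.minAreaRect(X.astype(np.float32));print('rim world',r,'pix',cv2.minAreaRect(c))
X=np.array([plane(w,*p[0],.016)[:2] for p in c])
# hold tag
v=hsv[...,2];t=((v>95)&(hsv[...,1]<50)).astype(np.uint8);t[:225]=0;t[295:]=0;t[:,:225]=0;t[:,292:]=0
c=max(cv2.findContours(t,0,1)[0],key=cv2.contourArea);M=cv2.moments(c);u=(M['m10']/M['m00'],M['m01']/M['m00'])
print('tag',u,cv2.minAreaRect(c),plane(w,*u,.2006), manip.read_state()['ee_pos'])
H=[(205,321),(297,321),(293,445),(209,445)];P=[plane(w,x/1.5+90-.2,y/1.5-.2,.1976)[:2] for x,y in H];print('holes',np.mean(P,0))
for i in range(4):d=P[(i+1)%4]-P[i];print(np.linalg.norm(d).round(4),np.degrees(np.arctan2(d[1],d[0])).round(1))
# second view: knob & nest corner heights from scene/side
E
```

```text
[[215, 31, 7, 10, 64], [287, 31, 11, 5, 37], [225, 34, 63, 83, 1600]]
rim world ((498.58319091796875, 261.0636901855469), (58.23274230957031, 74.12716674804688), 4.256521701812744) pix ((257.3058776855469, 74.97647094726562), (78.84400939941406, 59.5164909362793), 85.60128784179688)
tag (257.2463348257396, 258.4401720656659) ((257.5, 258.0), (48.0, 51.0), 90.0) [0.49829874 0.35971547 0.2006    ] [0.49900345 0.36000126 0.20042543]
holes [0.49834548 0.36066243]
0.0281 -179.8
0.0442 90.1
0.0281 0.1
0.0442 -89.8
```

Rim measures 58 × 74 mm as specified; the nest centre is (0.4986, 0.2611) with fixture yaw 4.3°. Moving over it.

>>> apply_moves([
  {"linear": [33, 0, 0], "twist": [0, 0, 0], "claw": -0.3},
  {"linear": [33, 0, 10], "twist": [0, 0, 0], "claw": -0.3},
  {"linear": [33, 0, 20], "twist": [0, 0, 0], "claw": -0.3},
  {"linear": [0, 0, 30], "twist": [0, 0, -4.2], "claw": -0.3},
  {"linear": [0, 0, 30], "twist": [0, 0, 0], "claw": -0.3},
  {"linear": [0, 0, 30], "twist": [0, 0, 0], "claw": -0.3},
  {"linear": [0, 0, 0], "twist": [0, 0, 0], "claw": -0.3},
  {"linear": [0, 0, 0], "twist": [0, 0, 0], "claw": -0.3},
  {"linear": [0, 0, 0], "twist": [0, 0, 0], "claw": -0.3},
])

```text
t: 7.97
ee_pos: [0.5009, 0.2606, 0.0825]
ee_rot: [0.733, -0.681, 0.0, -0.001]
force: [1.6, -0.2, 0.3]
gripper_width: 0.0393
grip_force: 41.1
```

```bash
python3 - <<'E'
from h import *
go(.4993,.2610,.0464,184.26)
E
```

```text
t 7.97 lin [-0.5  1.7 36.1] yaw -175.79 tilt [0.0023 0.0012] w 0.0393211930977222 twist -0.05 j6 -0.69 lin after twist [-0.5  1.7 36.1]
```

>>> apply_moves([
  {"linear": [0, 1, 10], "twist": [0, 0, 0], "claw": -0.3},
  {"linear": [0, 0, 8], "twist": [0, 0, 0], "claw": -0.3},
  {"linear": [0, 0, 6], "twist": [0, 0, 0], "claw": -0.3},
  {"linear": [0, 0, 4], "twist": [0, 0, 0], "claw": -0.3},
  {"linear": [0, 0, 0], "twist": [0, 0, 0], "claw": -0.3},
  {"linear": [0, 0, 0], "twist": [0, 0, 0], "claw": -0.3},
  {"linear": [0, 0, 0], "twist": [0, 0, 0], "claw": -0.3},
])

```text
t: 8.55
ee_pos: [0.4989, 0.2607, 0.053]
ee_rot: [0.733, -0.68, 0.0, -0.0]
force: [0.4, -0.1, -0.9]
gripper_width: 0.0394
grip_force: 41.1
```

```bash
python3 - <<'E'
from h import *
go(.4993,.2610,.0464,184.26);print(manip.read_state()['force'])
E
```

```text
t 8.55 lin [-0.3 -0.4  6.6] yaw -175.76 tilt [0.0004 0.0002] w 0.03937028408734109 twist -0.02 j6 -0.7 lin after twist [-0.3 -0.4  6.6]
[ 0.43814747 -0.13030445 -0.94651574]
```

>>> apply_moves([
  {"linear": [0, 0, 3], "twist": [0, 0, 0], "claw": -0.3},
  {"linear": [0, 0, 3], "twist": [0, 0, 0], "claw": -0.3},
  {"linear": [0, 0, 1], "twist": [0, 0, 0], "claw": -0.3},
  {"linear": [0, 0, 0], "twist": [0, 0, 0], "claw": -0.3},
  {"linear": [0, 0, 0], "twist": [0, 0, 0], "claw": -0.3},
])

```text
t: 8.97
ee_pos: [0.4989, 0.2606, 0.0463]
ee_rot: [0.733, -0.68, 0.0, -0.0]
force: [-1.0, -0.5, 3.6]
gripper_width: 0.0393
grip_force: 41.7
```

>>> apply_moves([
  {"linear": [0, 0, 0], "twist": [0, 0, 0], "claw": 0.4},
  {"linear": [0, 0, 0], "twist": [0, 0, 0], "claw": 0.4},
  {"linear": [0, 0, 0], "twist": [0, 0, 0], "claw": 0.4},
  {"linear": [0, 0, 0], "twist": [0, 0, 0], "claw": 0.4},
  {"linear": [0, 0, -10], "twist": [0, 0, 0], "claw": 0.4},
  {"linear": [0, 0, -30], "twist": [0, 0, 0], "claw": 0.4},
  {"linear": [0, 0, -38], "twist": [0, 0, 0], "claw": 0.4},
  {"linear": [0, 0, -38], "twist": [0, 0, 0], "claw": 0.4},
  {"linear": [0, 0, -38], "twist": [0, 0, 0], "claw": 0.4},
  {"linear": [0, 0, 0], "twist": [0, 0, 0], "claw": 0.4},
  {"linear": [0, 0, 0], "twist": [0, 0, 0], "claw": 0.4},
])

```text
t: 9.88
ee_pos: [0.4997, 0.2613, 0.2034]
ee_rot: [0.733, -0.681, 0.0, -0.004]
force: [-0.4, -0.6, -1.1]
gripper_width: 0.0597
grip_force: 0.0
```

```bash
python3 - <<'E'
from h import *
w=snap('wrist','w4');s=snap('side','s4');a=snap('scene','a4')
def tag(c,X,r=14):
    q=proj(c,X).round().astype(int);x0,y0=q-r;h=cv2.cvtColor(c['pixels'],cv2.COLOR_RGB2HSV)[y0:y0+2*r,x0:x0+2*r].astype(int)
    return q,h,x0,y0
for n,c,r in(('w',w,20),('s',s,8),('a',a,8)):
    q,h,x0,y0=tag(c,(.4986,.2611,.047),r);print(n,q);print(h[::max(1,r//8),::max(1,r//8),2])
go(.477,-.1096,.2,155.4)
E
```

```text
w [259 179]
[[ 61  80  76  83  78  77  78  77  79  79  76  77  79  80  78  80  77  80
   78  76]
 [ 60  77  76  76  77  79  76  77  76  76  76  79  79  78  77  74  97  96
   96  69]
 [ 61  75  76  79  79  76  77  77  76  77  74  76  73  77  79  72 125 134
  127  73]
 [ 59  76  80  75  76  78  75  73  76  90  96  85  78  74  74  74  71 129
   72  77]
 [ 66  77  77  74  78  75  76 119 135 136 137 135 137 110  72  75  76  76
   76  78]
 [ 65  76  76  77  76  73 131 135 133 131 133 132 134 136 122  75  77  76
   75  73]
 [ 66  75  76  75  74 118 134 131 133 132 132 133 131 131 135 111  74  76
   78  76]
 [ 63  77  77  77  85 139 132 130 133 130 133 132 134 132 134 131  69  76
   76  76]
 [ 59  75  78  75 101 135 130 131 133 133 134 132 132 133 133 137  93  77
   77  77]
 [ 63  75  75  75 113 131 131 133 131 131 132 131 133 132 131 134  97  77
   75  74]
 [ 60  78  76  76 107 134 133 131 134 131 131 132 134 131 133 136  90  75
   78  77]
 [ 67  77  76  76  83 137 131 132 133 135 131 133 131 130 132 136  72  78
   77  75]
 [ 68  74  75  76  73 116 133 133 133 134 133 131 131 132 136 115  7
[... 1972 characters left out ...]
  72  53  47  50]
 [ 59  63  61  56  63  84  96  96  97  95  95  92  75  56  49  46]
 [ 73  68  55  49  57  72  86  90  94  94  92  86  68  51  46  43]
 [ 81  75  60  52  55  59  71  80  81  83  83  73  59  50  45  47]
 [ 84  78  64  49  46  45  52  59  65  67  64  58  48  49  45  46]
 [ 77  67  55  47  43  43  39  49  53  54  50  53  48  53  47  48]
 [ 68  50  49  44  39  38  44  48  46  50  48  52  49  52  51  46]
 [ 61  49  43  42  46  44  45  48  47  47  48  48  50  48  51  46]
 [ 60  44  40  42  44  50  51  51  44  49  49  49  48  49  46  45]]
t 10.03 lin [366.9  48.   -0.7] yaw -175.8 tilt [-0.0021 -0.0013] w 0.05957534198308223 twist 28.8 j6 -0.7 lin after twist [ 344.7 -134.7   -0.7]
```

The tag shows within 2 px of where a seated housing should be in all three views. On to the bar housing.

>>> apply_moves([
  {"linear": [36.7, 4.8, 0], "twist": [0, 0, 0], "claw": 0.4},
  {"linear": [36.7, 4.8, 0], "twist": [0, 0, 0], "claw": 0.4},
  {"linear": [36.7, 4.8, 0], "twist": [0, 0, 0], "claw": 0.4},
  {"linear": [36.7, 4.8, 0], "twist": [0, 0, 0], "claw": 0.4},
  {"linear": [36.7, 4.8, 0], "twist": [0, 0, 0], "claw": 0.4},
  {"linear": [36.7, 4.8, 0], "twist": [0, 0, 0], "claw": 0.4},
  {"linear": [36.7, 4.8, 0], "twist": [0, 0, 0], "claw": 0.4},
  {"linear": [36.7, 4.8, 0], "twist": [0, 0, 0], "claw": 0.4},
  {"linear": [36.7, 4.8, 0], "twist": [0, 0, 0], "claw": 0.4},
  {"linear": [36.7, 4.8, 0], "twist": [0, 0, 0], "claw": 0.4},
  {"linear": [0, 0, 25], "twist": [0, 0, 7.15], "claw": 0.4},
  {"linear": [0, 0, 25], "twist": [0, 0, 7.15], "claw": 0.4},
  {"linear": [0, 0, 25], "twist": [0, 0, 7.15], "claw": 0.4},
  {"linear": [0, 0, 20], "twist": [0, 0, 7.15], "claw": 0.4},
  {"linear": [0, 0, 0], "twist": [0, 0, 0], "claw": 0.4},
  {"linear": [0, 0, 0], "twist": [0, 0, 0], "claw": 0.4},
  {"linear": [0, 0, 0], "twist": [0, 0, 0], "claw": 0.4},
])

```text
t: 11.45
ee_pos: [0.4783, -0.1091, 0.1051]
ee_rot: [-0.543, 0.84, -0.0, -0.0]
force: [-0.9, -0.4, 0.4]
gripper_width: 0.0597
grip_force: 0.0
```

```bash
python3 - <<'E'
from h import *
w=snap('wrist','w5')
h=cv2.cvtColor(w['pixels'],cv2.COLOR_RGB2HSV).astype(int)
q=proj(w,(.477,-.1096,.039)).round().astype(int);print(q)
x0,y0=q-36;s=h[y0:y0+72,x0:x0+72];m=(s[...,1]<50);m&=s[...,2]>(s[...,2][m].max()+76)/2
c=max(cv2.findContours(m.astype(np.uint8),0,1)[0],key=cv2.contourArea);c=c+[x0,y0]
X=np.array([plane(w,*p[0],.039)[:2] for p in c])*1e3;print(cv2.minAreaRect(X.astype(np.float32)))
go(.477,-.1096,.036,155.4)
E
```

```text
[259 210]
((483.1632080078125, -95.92216491699219), (6.181835174560547, 7.862720966339111), 65.79144287109375)
t 11.5 lin [ 1.3  1.4 69.7] yaw 155.78 tilt [ 0.0016 -0.0002] w 0.05945169090950441 twist 0.38 j6 -0.53 lin after twist [ 1.3  1.4 69.7]
```

>>> apply_moves([
  {"linear": [1.2, 1.2, 18], "twist": [0, 0, 0], "claw": 0.4},
  {"linear": [0, 0, 20], "twist": [0, 0, 0], "claw": 0.4},
  {"linear": [0, 0, 20], "twist": [0, 0, 0], "claw": 0.4},
  {"linear": [0, 0, 10], "twist": [0, 0, 0], "claw": 0.4},
  {"linear": [0, 0, 0], "twist": [0, 0, 0], "claw": 0.4},
  {"linear": [0, 0, 0], "twist": [0, 0, 0], "claw": -0.3},
  {"linear": [0, 0, 0], "twist": [0, 0, 0], "claw": -0.3},
  {"linear": [0, 0, 0], "twist": [0, 0, 0], "claw": -0.3},
  {"linear": [0, 0, 0], "twist": [0, 0, 0], "claw": -0.3},
  {"linear": [0, 0, 0], "twist": [0, 0, 0], "claw": -0.3},
], newtons=40)

```text
t: 12.33
ee_pos: [0.4775, -0.1095, 0.0383]
ee_rot: [-0.542, 0.84, -0.001, 0.001]
force: [-0.1, 1.3, 6.4]
gripper_width: 0.0391
grip_force: 42.4
```

>>> apply_moves([
  {"linear": [0, 0, -30], "twist": [0, 0, 0], "claw": -0.3},
  {"linear": [0, 0, -40], "twist": [0, 0, 0], "claw": -0.3},
  {"linear": [0, 0, -40], "twist": [0, 0, 0], "claw": -0.3},
  {"linear": [0, 0, -40], "twist": [0, 0, 0], "claw": -0.3},
  {"linear": [12.9, -24, -12], "twist": [0, 0, 0], "claw": -0.3},
  {"linear": [12.9, -24, 0], "twist": [0, 0, 0], "claw": -0.3},
  {"linear": [12.9, -24, 0], "twist": [0, 0, 0], "claw": -0.3},
  {"linear": [12.9, -24, 0], "twist": [0, 0, 0], "claw": -0.3},
  {"linear": [0, 0, 0], "twist": [0, 0, -7], "claw": -0.3},
  {"linear": [0, 0, 0], "twist": [0, 0, 0], "claw": -0.3},
  {"linear": [0, 0, 0], "twist": [0, 0, 0], "claw": -0.3},
  {"linear": [0, 0, 0], "twist": [0, 0, 0], "claw": -0.3},
])

```text
t: 13.33
ee_pos: [0.5418, -0.1959, 0.1987]
ee_rot: [-0.591, 0.806, 0.0, -0.0]
force: [0.2, 0.0, -0.9]
gripper_width: 0.0396
grip_force: 41.5
```

```bash
python3 - <<'E'
from h import *
w=snap('wrist','w6');go(.5151,-.292,.2,162.8)
I=w['pixels'];cv2.imwrite('pics/w6b.png',np.hstack([cv2.resize(I[10:130,195:325],(0,0),fx=4,fy=4,interpolation=cv2.INTER_CUBIC),cv2.resize(I[170:320,190:330],(280,480))])[:,:,::-1])
E
```

```text
t 13.38 lin [99.8 -3.3 -1.1] yaw 162.55 tilt [-0.0003  0.0002] w 0.039281547209573775 twist -0.25 j6 -0.24 lin after twist [99.8 -2.9 -1.1]
```

View pics/w6b.png

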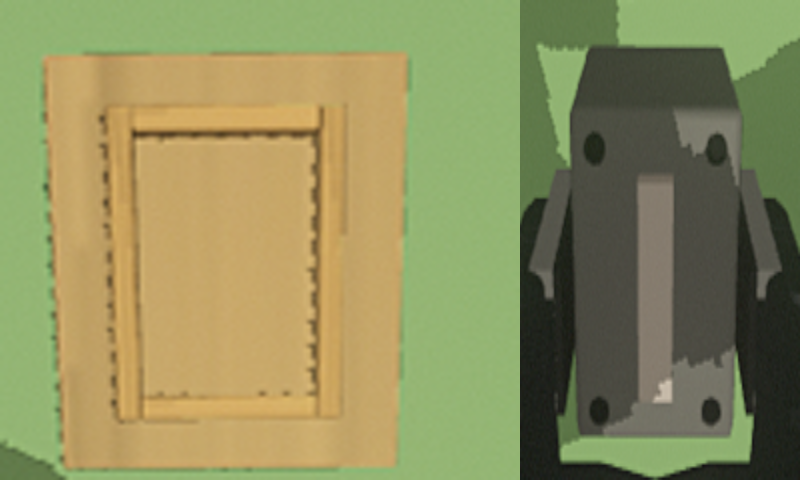

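The left half shows the reject nest's rim, with outer corners at crop (107,105),(345,105),(341,417),(119,420). The right half shows the bar housing held square, its holes at full-frame (227,217),(288,217),(285.5,298),(229.5,298).

```bash
python3 - <<'E'
from h import *
w=load('w6')
def rep(P):
    print(np.mean(P,0).round(4),[(np.linalg.norm(P[(i+1)%4]-P[i]).round(4),np.degrees(np.arctan2(*(P[(i+1)%4]-P[i])[::-1])).round(1)) for i in range(4)])
rep([plane(w,195+x/4-.4,10+y/4-.4,.016)[:2] for x,y in [(107,105),(345,105),(341,417),(119,420)]])
rep([plane(w,195+x/4-.4,10+y/4-.4,.008)[:2] for x,y in [(43,57),(408,54),(396,467),(64,468)]])
rep([plane(w,u,v,.2-.0384+.036)[:2] for u,v in [(227,216.6),(288,216.9),(285.5,298.2),(229.5,298.2)]])
print(manip.read_state()['ee_pos'])
E
```

```text
[ 0.5166 -0.2929] [(np.float64(0.0575), np.float64(162.5)), (np.float64(0.0729), np.float64(73.0)), (np.float64(0.0576), np.float64(-16.8)), (np.float64(0.0737), np.float64(-107.1))]
[ 0.5169 -0.2929] [(np.float64(0.0896), np.float64(162.9)), (np.float64(0.0992), np.float64(72.8)), (np.float64(0.0894), np.float64(-17.4)), (np.float64(0.0988), np.float64(-107.1))]
[ 0.5413 -0.1962] [(np.float64(0.0277), np.float64(162.2)), (np.float64(0.0431), np.float64(72.5)), (np.float64(0.0277), np.float64(-17.5)), (np.float64(0.0433), np.float64(-107.6))]
[ 0.54185623 -0.19576622  0.19889904]
```

>>> apply_moves([
  {"linear": [25, -1.35, 0], "twist": [0, 0, 0], "claw": -0.3},
  {"linear": [25, -1.35, 0], "twist": [0, 0, 0], "claw": -0.3},
  {"linear": [25, -1.35, 10], "twist": [0, 0, 0], "claw": -0.3},
  {"linear": [24.8, -1.35, 20], "twist": [0, 0, -0.3], "claw": -0.3},
  {"linear": [0, 0, 30], "twist": [0, 0, 0], "claw": -0.3},
  {"linear": [0, 0, 30], "twist": [0, 0, 0], "claw": -0.3},
  {"linear": [0, 0, 27], "twist": [0, 0, 0], "claw": -0.3},
  {"linear": [0, 0, 0], "twist": [0, 0, 0], "claw": -0.3},
  {"linear": [0, 0, 0], "twist": [0, 0, 0], "claw": -0.3},
  {"linear": [0, 0, 0], "twist": [0, 0, 0], "claw": -0.3},
])

```text
t: 14.22
ee_pos: [0.5191, -0.2932, 0.0837]
ee_rot: [-0.595, 0.804, -0.001, 0.001]
force: [0.4, -0.1, -0.9]
gripper_width: 0.0391
grip_force: 41.4
```

```bash
python3 - <<'E'
from h import *
go(.5171,-.2926,.0464,162.8)
E
```

```text
t 14.22 lin [-0.   2.2 37.3] yaw 162.98 tilt [ 0.0027 -0.0014] w 0.039069973790346275 twist 0.18 j6 -0.06 lin after twist [-0.   2.2 37.3]
```

>>> apply_moves([
  {"linear": [0, 1.2, 10], "twist": [0, 0, 0], "claw": -0.3},
  {"linear": [0, 0, 9], "twist": [0, 0, 0], "claw": -0.3},
  {"linear": [0, 0, 6], "twist": [0, 0, 0], "claw": -0.3},
  {"linear": [0, 0, 3], "twist": [0, 0, 0], "claw": -0.3},
  {"linear": [0, 0, 0], "twist": [0, 0, 0], "claw": -0.3},
  {"linear": [0, 0, 0], "twist": [0, 0, 0], "claw": -0.3},
  {"linear": [0, 0, 0], "twist": [0, 0, 0], "claw": -0.3},
])

```text
t: 14.8
ee_pos: [0.5169, -0.2929, 0.054]
ee_rot: [-0.594, 0.804, -0.0, 0.0]
force: [-0.6, 0.4, -1.2]
gripper_width: 0.0394
grip_force: 41.5
```

```bash
python3 - <<'E'
from h import *
go(.5171,-.2926,.0464,162.8)
E
```

```text
t 14.8 lin [-0.4 -0.1  7.6] yaw 162.93 tilt [ 0.0005 -0.0003] w 0.03939308996968729 twist 0.13 j6 -0.05 lin after twist [-0.4 -0.1  7.6]
```

>>> apply_moves([
  {"linear": [0, 0, 3], "twist": [0, 0, 0], "claw": -0.3},
  {"linear": [0, 0, 3], "twist": [0, 0, 0], "claw": -0.3},
  {"linear": [0, 0, 2], "twist": [0, 0, 0], "claw": -0.3},
  {"linear": [0, 0, 0], "twist": [0, 0, 0], "claw": -0.3},
  {"linear": [0, 0, 0], "twist": [0, 0, 0], "claw": -0.3},
])

```text
t: 15.22
ee_pos: [0.5167, -0.2929, 0.0464]
ee_rot: [-0.594, 0.804, -0.0, 0.0]
force: [-1.6, 0.2, 4.1]
gripper_width: 0.0392
grip_force: 42.1
```

>>> apply_moves([
  {"linear": [0, 0, 0], "twist": [0, 0, 0], "claw": 0.4},
  {"linear": [0, 0, 0], "twist": [0, 0, 0], "claw": 0.4},
  {"linear": [0, 0, 0], "twist": [0, 0, 0], "claw": 0.4},
  {"linear": [0, 0, 0], "twist": [0, 0, 0], "claw": 0.4},
  {"linear": [0, 0, -10], "twist": [0, 0, 0], "claw": 0.4},
  {"linear": [0, 0, -30], "twist": [0, 0, 0], "claw": 0.4},
  {"linear": [0, 0, -38], "twist": [0, 0, 0], "claw": 0.4},
  {"linear": [0, 0, -38], "twist": [0, 0, 0], "claw": 0.4},
  {"linear": [0, 0, -38], "twist": [0, 0, 0], "claw": 0.4},
  {"linear": [0, 0, 0], "twist": [0, 0, -7.13], "claw": 0.4},
  {"linear": [0, 0, 0], "twist": [0, 0, -7.13], "claw": 0.4},
  {"linear": [0, 0, 0], "twist": [0, 0, -7.13], "claw": 0.4},
  {"linear": [0, 0, 0], "twist": [0, 0, 0], "claw": 0.4},
])

```text
t: 16.3
ee_pos: [0.5166, -0.2928, 0.2009]
ee_rot: [0.734, -0.679, 0.001, -0.0]
force: [0.3, -0.3, -0.4]
gripper_width: 0.0598
grip_force: 0.0
```

```bash
python3 - <<'E'
from h import *
w=snap('wrist','w7');s=snap('side','s7');a=snap('scene','a7')
for n,c,r in(('w',w,60),('s',s,10),('a',a,10)):
    X=np.array((.5167,-.2929,.047));q=proj(c,X);x0,y0=q.round().astype(int)-r
    h=cv2.cvtColor(c['pixels'],cv2.COLOR_RGB2HSV)[y0:y0+2*r,x0:x0+2*r].astype(int)
    m=((h[...,1]<70));V=h[...,2]
    mx=np.percentile(V[m],97);t=(m&(V>mx*.8)).astype(np.uint8)
    ct=max(cv2.findContours(t,0,1)[0],key=cv2.contourArea)+[x0,y0];rr=cv2.minAreaRect(ct);print(n,'expect',q.round(1),'got',rr,mx)
    P=[plane(c,*p,.047)[:2] for p in cv2.boxPoints(rr)];print(np.mean(P,0).round(4),[(np.linalg.norm(P[i+1]-P[i]).round(4),np.degrees(np.arctan2(*(P[i+1]-P[i])[::-1])).round(1)) for i in range(2)])
go(.5,.235,.2,184.26)
E
```

```text
w expect [256.9 180.3] got ((256.49139404296875, 181.85345458984375), (8.140998840332031, 31.119625091552734), 23.198591232299805) 202.0
[ 0.517 -0.291] [(np.float64(0.032), np.float64(-108.4)), (np.float64(0.0081), np.float64(160.9))]
s expect [293.1 147. ] got ((292.7500305175781, 147.75), (2.1213202476501465, 5.656853675842285), 45.0) 125.0
[ 0.5159 -0.289 ] [(np.float64(0.0274), np.float64(-94.9)), (np.float64(0.0098), np.float64(155.6))]
a expect [164.2 228.6] got ((165.55386352539062, 227.9307861328125), (2.9768333435058594, 11.039091110229492), 82.87498474121094) 147.63
[ 0.5157 -0.2888] [(np.float64(0.0297), np.float64(74.7)), (np.float64(0.0119), np.float64(-12.4))]
t 16.45 lin [-527.6  -21.7    0. ] yaw -175.85 tilt [ 0.0001 -0.0001] w 0.059703551028429065 twist -0.11 j6 0.32 lin after twist [-527.6  -22.7    0. ]
```

The bar housing sits at the expected spot and height. Next, over to view the knob.

>>> apply_moves([
  {"linear": [-40.6, -1.8, 0], "twist": [0, 0, 0], "claw": 0.4},
  {"linear": [-40.6, -1.8, 0], "twist": [0, 0, 0], "claw": 0.4},
  {"linear": [-40.6, -1.8, 0], "twist": [0, 0, 0], "claw": 0.4},
  {"linear": [-40.6, -1.8, 0], "twist": [0, 0, 0], "claw": 0.4},
  {"linear": [-40.6, -1.8, 0], "twist": [0, 0, 0], "claw": 0.4},
  {"linear": [-40.6, -1.8, 0], "twist": [0, 0, 0], "claw": 0.4},
  {"linear": [-40.6, -1.8, 0], "twist": [0, 0, 0], "claw": 0.4},
  {"linear": [-40.6, -1.8, 0], "twist": [0, 0, 0], "claw": 0.4},
  {"linear": [-40.6, -1.8, 0], "twist": [0, 0, 0], "claw": 0.4},
  {"linear": [-40.6, -1.8, 0], "twist": [0, 0, 0], "claw": 0.4},
  {"linear": [-40.6, -1.8, 0], "twist": [0, 0, 0], "claw": 0.4},
  {"linear": [-40.6, -1.8, 0], "twist": [0, 0, 0], "claw": 0.4},
  {"linear": [-40.6, -1.8, 0], "twist": [0, 0, 0], "claw": 0.4},
  {"linear": [0, 0, 0], "twist": [0, 0, 0], "claw": 0.4},
  {"linear": [0, 0, 0], "twist": [0, 0, 0], "claw": 0.4},
])

```text
t: 17.7
ee_pos: [0.5, 0.2374, 0.1994]
ee_rot: [0.734, -0.679, -0.0, 0.0]
force: [-0.6, 0.2, 0.4]
gripper_width: 0.0599
grip_force: 0.0
```

```bash
python3 - <<'E'
from h import *
w=snap('wrist','w8')
h=cv2.cvtColor(w['pixels'],cv2.COLOR_RGB2HSV).astype(int)
q=proj(w,(.5068,.1514,.110));print('top exp',q)
x0,y0=(q-45).round().astype(int);y0=max(y0,0);V=h[y0:y0+90,x0:x0+90,2]
m=(V<45).astype(np.uint8)
for c in cv2.findContours(m,0,1)[0]:
    if cv2.contourArea(c)>80:print(cv2.contourArea(c),cv2.boundingRect(c+[x0,y0]),cv2.minEnclosingCircle(c+[x0,y0]))
c=max(cv2.findContours(m,0,1)[0],key=cv2.contourArea)
a=load('a7');b=load('s7')
def dark(c,X,r):
    q=proj(c,X);x0,y0=(q-r).round().astype(int);V=cv2.cvtColor(c['pixels'],cv2.COLOR_RGB2HSV)[y0:y0+2*r,x0:x0+2*r,2];m=(V<30).astype(np.uint8)
    return q,[(cv2.contourArea(k),cv2.boundingRect(k+[x0,y0])) for k in cv2.findContours(m,0,1)[0] if cv2.contourArea(k)>15]
print(dark(a,(.5068,.1514,.093),14));print(dark(b,(.5068,.1514,.093),14))
go(.5068,.1514,.101,184.26)
I=w['pixels'];cv2.imwrite('pics/w8b.png',cv2.resize(I[0:220,180:340],(0,0),fx=2.7,fy=2.7,interpolation=cv2.INTER_CUBIC)[:,:,::-1])
E
```

```text
top exp [256.2259398   82.96378456]
952.5 (239, 69, 35, 37) ((256.72900390625, 87.28244018554688), 18.4851016998291)
98.0 (251, 38, 12, 12) ((256.5, 42.59090805053711), 6.428664207458496)
(array([306.47362284, 169.70298884]), [(50.5, (305, 164, 6, 12))])
(array([229.76366495, 219.86461196]), [(38.0, (227, 216, 6, 11))])
t 17.75 lin [84.8 -0.6 98.5] yaw -175.68 tilt [-0.0009 -0.0007] w 0.059922620598528174 twist 0.06 j6 -0.66 lin after twist [84.8 -0.7 98.5]
```

View pics/w8b.png

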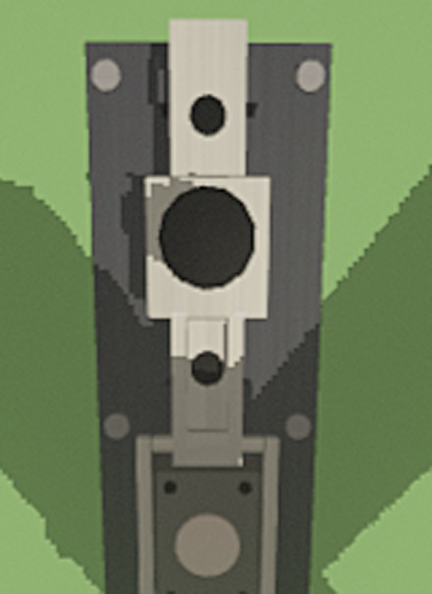

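The knob top circle is centred near full-frame (256.4,86.5), the next hole at (256.7,136), the rear hole at (256.7,42.6), and the round housing lies seated in its nest, tag at (257,202).

```bash
python3 - <<'E'
from h import *
w=load('w8');a=load('a7');b=load('s7')
k=plane(w,256.4,86.5,.110);h1=plane(w,256.6,136.2,.05);h0=plane(w,256.6,42.6,.05)
print(k,h1,h0,(h0+h1)/2,np.linalg.norm(h1-h0))
print(tri(a,(307.5,166.),w,(256.4,86.5)),tri(b,(229.5,218),w,(256.4,86.5)))
go(k[0],k[1],.101)
E
```

```text
[0.50650424 0.15370148 0.11      ] [0.50341269 0.19347491 0.05      ] [0.50947257 0.1137535  0.05      ] [0.50644263 0.15361421 0.05      ] 0.07995139122841483
[0.50673853 0.15371132 0.10583021] [0.50631718 0.15320671 0.10568516]
t 17.75 lin [82.4 -0.5 98.5] yaw -175.68 tilt [-0.0009 -0.0007] w 0.059922620598528174
```

>>> apply_moves([
  {"linear": [27.5, -0.2, 0], "twist": [0, 0, 0], "claw": 0.4},
  {"linear": [27.5, -0.2, 0], "twist": [0, 0, 0], "claw": 0.4},
  {"linear": [27.4, 0, 0], "twist": [0, 0, 0], "claw": 0.4},
  {"linear": [0, 0, 25], "twist": [0, 0, 0], "claw": 0.4},
  {"linear": [0, 0, 25], "twist": [0, 0, 0], "claw": 0.4},
  {"linear": [0, 0, 25], "twist": [0, 0, 0], "claw": 0.4},
  {"linear": [0, 0, 15], "twist": [0, 0, 0], "claw": 0.4},
  {"linear": [0, 0, 8], "twist": [0, 0, 0], "claw": 0.4},
  {"linear": [0, 0, 0], "twist": [0, 0, 0], "claw": 0.4},
  {"linear": [0, 0, 0], "twist": [0, 0, 0], "claw": 0.4},
  {"linear": [0, 0, 0], "twist": [0, 0, 0], "claw": 0.4},
])

```text
t: 18.67
ee_pos: [0.5077, 0.1532, 0.103]
ee_rot: [0.733, -0.68, 0.0, -0.001]
force: [0.9, 0.4, -0.5]
gripper_width: 0.0598
grip_force: 0.0
```

```bash
python3 - <<'E'
from h import *
go(.5065,.1537,.101,184.3)
E
```

```text
t 18.67 lin [-0.6  1.2  2. ] yaw -175.72 tilt [0.0021 0.0011] w 0.059792311771658856 twist -0.02 j6 -0.52 lin after twist [-0.6  1.2  2. ]
```

>>> apply_moves([
  {"linear": [-0.3, 0.6, 1.5], "twist": [0, 0, 0], "claw": 0.4},
  {"linear": [0, 0, 0], "twist": [0, 0, 0], "claw": 0.4},
  {"linear": [0, 0, 0], "twist": [0, 0, 0], "claw": -0.6},
  {"linear": [0, 0, 0], "twist": [0, 0, 0], "claw": -0.6},
  {"linear": [0, 0, 0], "twist": [0, 0, 0], "claw": -0.6},
  {"linear": [0, 0, 0], "twist": [0, 0, 0], "claw": -0.6},
  {"linear": [0, 0, 0], "twist": [0, 0, 0], "claw": -0.6},
  {"linear": [0, 0, 0], "twist": [0, 0, 0], "claw": -0.6},
  {"linear": [0, 0, 0], "twist": [0, 0, 0], "claw": -0.6},
], newtons=60)

```text
t: 19.42
ee_pos: [0.507, 0.1537, 0.1009]
ee_rot: [0.733, -0.68, 0.0, -0.001]
force: [1.5, -0.2, 4.0]
gripper_width: 0.0246
grip_force: 59.0
```

```bash
python3 - <<'E'
from h import *
go(.5065,.1537,.101,184.3);s=manip.read_state();print(s['ee_pos'],s['force'])
E
```

```text
t 19.42 lin [-0.1  0.4 -0.1] yaw -175.67 tilt [0.0016 0.0006] w 0.02463667077546893 twist 0.03 j6 -0.53 lin after twist [-0.1  0.4 -0.1]
[0.50695112 0.15366375 0.10088986] [ 1.53878506 -0.24105319  4.00350014]
```

>>> apply_moves([
  {"linear": [0, 0, -5], "twist": [0, 0, 0], "claw": -0.6},
  {"linear": [0, 0, -5], "twist": [0, 0, 0], "claw": -0.6},
  {"linear": [0, 0, -5.8], "twist": [0, 0, 0], "claw": -0.6},
  {"linear": [0, 0, 0], "twist": [0, 0, 0], "claw": -0.6},
  {"linear": [0, 0, 0], "twist": [0, 0, 0], "claw": -0.6},
  {"linear": [0, 0, 0], "twist": [0, 0, 0], "claw": -0.6},
])

```text
t: 19.92
ee_pos: [0.5068, 0.1536, 0.1152]
ee_rot: [0.733, -0.68, 0.0, -0.001]
force: [5.8, 0.2, -7.4]
gripper_width: 0.0243
grip_force: 59.3
```

>>> apply_moves([
  {"linear": [0, 0, -0.8], "twist": [0, 0, 0], "claw": -0.6},
  {"linear": [-4, 0, 0], "twist": [0, 0, 0], "claw": -0.6},
  {"linear": [-6, 0, 0], "twist": [0, 0, 0], "claw": -0.6},
  {"linear": [-6, 0, 0], "twist": [0, 0, 0], "claw": -0.6},
  {"linear": [-6, 0, 0], "twist": [0, 0, 0], "claw": -0.6},
  {"linear": [-6, 0, 0], "twist": [0, 0, 0], "claw": -0.6},
  {"linear": [-6, 0, 0], "twist": [0, 0, 0], "claw": -0.6},
  {"linear": [-4, 0, 0], "twist": [0, 0, 0], "claw": -0.6},
  {"linear": [-2, 0, 0], "twist": [0, 0, 0], "claw": -0.6},
  {"linear": [0, 0, 0], "twist": [0, 0, 0], "claw": -0.6},
  {"linear": [0, 0, 0], "twist": [0, 0, 0], "claw": -0.6},
  {"linear": [0, 0, 0], "twist": [0, 0, 0], "claw": -0.6},
])

```text
t: 20.92
ee_pos: [0.5038, 0.1935, 0.1157]
ee_rot: [0.733, -0.68, 0.0, -0.0]
force: [6.2, -0.4, -7.6]
gripper_width: 0.0246
grip_force: 59.3
```

```bash
python3 - <<'E'
from h import *
t=np.array([.5068,.1536])+.040*np.array([-.0755,.9971]);print(t)
go(*t,.1009,184.3);print(manip.read_state()['force'],manip.read_state()['ee_pos'])
E
```

```text
[0.50378  0.193484]
t 20.92 lin [-0.   0.1 14.8] yaw -175.71 tilt [0.0008 0.0005] w 0.024561479583155157 twist -0.01 j6 -0.59 lin after twist [-0.   0.1 14.8]
[ 6.22189557 -0.40741297 -7.63525071] [0.50383621 0.19345512 0.11573736]
```

>>> apply_moves([
  {"linear": [0, -0.4, 4], "twist": [0, 0, 0], "claw": -0.6},
  {"linear": [0, 0, 4], "twist": [0, 0, 0], "claw": -0.6},
  {"linear": [0, 0, 4], "twist": [0, 0, 0], "claw": -0.6},
  {"linear": [0, 0, 4], "twist": [0, 0, 0], "claw": -0.6},
  {"linear": [0, 0, 0], "twist": [0, 0, 0], "claw": -0.6},
  {"linear": [0, 0, 0], "twist": [0, 0, 0], "claw": -0.6},
  {"linear": [0, 0, 0], "twist": [0, 0, 0], "claw": -0.6},
])

```text
t: 21.5
ee_pos: [0.5039, 0.1934, 0.101]
ee_rot: [0.733, -0.68, 0.0, -0.0]
force: [5.0, 0.5, -2.7]
gripper_width: 0.0244
grip_force: 59.8
```

>>> apply_moves([
  {"linear": [0, 0, 1], "twist": [0, 0, 0], "claw": -0.6},
  {"linear": [0, 0, 0], "twist": [0, 0, 0], "claw": -0.6},
  {"linear": [0, 0, 0], "twist": [0, 0, 0], "claw": -0.6},
  {"linear": [0, 0, 0], "twist": [0, 0, 0], "claw": -0.6},
])

```text
t: 21.83
ee_pos: [0.5039, 0.1934, 0.1009]
ee_rot: [0.733, -0.68, 0.0, -0.001]
force: [2.5, -0.4, 5.2]
gripper_width: 0.0246
grip_force: 60.9
```

```bash
python3 - <<'E'
from h import *
a=snap('scene','a9');b=snap('side','s9');w=snap('wrist','w9')
I=lambda c,x,y,ww,h,s:cv2.resize(c['pixels'][y:y+h,x:x+ww],(int(ww*s),int(h*s)),interpolation=cv2.INTER_CUBIC)
cv2.imwrite('pics/f.png',np.hstack([I(a,130,140,240,130,1.6),I(w,130,50,260,208,1.0)])[:,:,::-1])
s=manip.read_state();print(s['ee_pos'],s['force'])
E
```

```text
[0.50394999 0.19345466 0.10086403] [1.71974103 0.20977532 5.30294083]
```

```bash
python3 - <<'E'
from h import *
print(manip.close_job())
E
```

```text
the job is handed in; nothing more can be done
None
```

The job is handed in: both housings are seated in their nests, the section is one hole further towards the pass nest, and the gripper still holds the knob. The tool came back to its starting height against a hard stop, so I take the pin to be home; I had no picture views left to check that or the tongue by eye.

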